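# Tip a patch plate over the fixture's edge, bevel up, and butt it to the bar

## Task

Turn the square aluminium plate over by pushing it with the fingertips: push it up against the front edge of the fixture board until it tips up and flips over onto the board, so that its bevelled face is up. Then push it on across the board until it butts squarely against the clamped bar, ready for welding. Only push it, never lift it clear of the bench and board, and leave the tube, the magnet and the wire brush where they are.

Things in the scene. Friction and masses are not known exactly. Their poses are not given: they have to be found in the camera images.
- plate: Bare aluminium plate, 100 x 100 x 12 mm, about 0.3 kg. Origin at its centre; x, y parallel to its sides; z out of the plain face: up at the start, down at the end. The other face (92 x 92 mm, first underneath) has a 45 degree bevel 4 mm high all round. At the start it lies flat on the bench, one side within 10 degrees of parallel to the board's front edge, 8 to 40 mm from it.
- fixture: Dark steel board, fixed flat on the bench: 240 mm deep (x), 340 mm wide (y), 15 mm thick, with holes. Origin at the middle of its lower front edge, on the bench; x level, from the front edge over the board to the bar; y along the edge; z up. The front edge is an upright step 15 mm high at x = 0. Behind the bar, two low toggle clamps, up to 60 mm over the bench.
- board_edge (a point): Middle of the board's upper front edge, 15 mm over the bench, axes as the fixture's: the edge the plate is tipped over. A fingertip that pushes the plate's near side against this edge with 10 to 15 N raises that side by friction when it moves up. Pushed past upright, the plate falls onto the board with up to some 20 mm of it still overhanging this edge.
- bar_face (a point): Point on the board's top, at the middle of the front face of the clamped aluminium flat bar; axes as the fixture's, x into the bar. The bar is fixed, 40 mm wide, 260 mm long (y), 12 mm high; its front face is 140 mm behind the board's front edge and parallel to it. With the plate home its centre is 50 mm in front of this face.
- corner0 (a point): Corner of the plate at its +x +y side, mid-thickness. The plate's sides are upright over the 8 mm next to the plain face (4 to 12 mm over the bench at the start) and slope in over the other 4 mm.
- corner1 (a point): Corner of the plate at its +x -y side, mid-thickness.
- corner2 (a point): Corner of the plate at its -x -y side, mid-thickness.
- corner3 (a point): Corner of the plate at its -x +y side, mid-thickness.
- tube: Bystander: upright offcut of square aluminium tube, 40 x 40 mm, 110 mm high, beside the board. Origin at the middle of its underside.
- magnet: Bystander: flat arrow-shaped welding magnet, 90 x 60 mm, 16 mm thick, beside the board. Origin at the middle of its underside.
- wirebrush: Bystander: wire brush with a wooden handle, 200 mm long (its x), 24 mm wide, 26 mm high, beside the board. Origin at the middle of its underside.
Things that resemble listed ones, but are neither listed nor needed, are in the scene too. Of the things that look like the plate, the smallest one is meant.

How it is judged:
On the way:
1. the plate stands on edge at the front edge of the board (angle between plate's own z axis and vertical between 1.2 and 1.95 rad and x of plate in the frame of board_edge between -0.05 and 0.05 m).
At the end, for the whole second after the job is handed in: The plate lies flat on the board (within 5 degrees), bevelled face up, its side against the front face of the bar: centre within 5 mm of 50 mm in front of the face, square to it within 3.4 degrees, its middle no further out than the bar's ends, at rest (angle between plate's own z axis and vertical above 3.06 rad and z of plate in the frame of bar_face between 0.003 and 0.009 m and x of plate in the frame of bar_face between -0.055 and -0.046 m and y of plate in the frame of bar_face between -0.13 and 0.13 m and (angle between the x axis of plate and the x axis of bar_face, either way round below 0.06 rad or angle between the y axis of plate and the x axis of bar_face, either way round below 0.06 rad) and linear speed of plate below 0.02 m/s); the robot touches nothing.
It fails at once if the plate is lifted: all four corners more than 35 mm over the bench at once (lying on the board they are at 21 mm) (height (world z) of each of corner0, corner1, corner2, corner3 above 0.035 m).
It fails at once if a bystander is moved by more than 20 mm or knocked over (distance of any of tube, magnet, wirebrush from where it was at the start of the episode above 0.02 m or angle between any of tube, magnet, wirebrush's own z axis and vertical above 0.5 rad).
It also fails if it takes over 58 s, if anything falls off the work surface, if the arm or the gripper's body presses on something with over 40 N, if the wrist force passes 120 N, or if a joint passes its speed limit or range.

## Robot

A 7-joint arm with a two-finger parallel gripper is mounted at the origin on the work surface. World frame = base frame: x ahead of the robot, y to its left, z up, the work surface at z = 0. Lengths are in m, angles in rad, forces in N, time in s.
With the tool pointing down it reaches from about 0.4 to 0.85 m from the base axis. Payload 4.5 kg.
Tool frame: the origin (TCP) lies midway between the tips of the shut fingers; the grasp point (between the pads) lies 19 mm behind it; x points along the fingers, y is the direction in which the jaws open and shut, and the axes are right-handed (so a half turn about x gives the same grasp; the last joint's range is limited). The gripper opens to 88 mm and grips with 3 to 60 N. Pads are 18 mm wide; open, the fingers measure 123 mm over their backs; the gripper's body (75 mm by 187 mm) begins 45 mm behind the grasp point.
Start: joints at [-1.143, 0.689, -0.195, 1.565, 0.157, 0.902, -0.215], TCP at [0.24, 0.577, 0.239] pointing down, gripper open.
Joint ranges: [-3.01, 3.01], [-0.46, 2.08], [-1.47, 1.51], [0.13, 2.56], [-1, 4.14], [0.04, 2.09], [-2.66, 2.66]. Speed limits (rad/s): [2.57, 2.57, 3.14, 3.14, 3.14, 3.14, 3.14].

## Interface

Orientations are given as a 3x3 rotation matrix whose columns are the frame's x, y, z axes.
In Python, from cell import sense, get_image, finish_job, recognise, silhouettes, mark_of gives the robot as it stands.
- The arm moves only by the tool servo_tool, never from a script. Its argument "motion" is a list that holds one entry, the list of rows, each a list of 5 numbers: the opening, from -1 (shut) to 1 (fully open), then the shift along the tool's x, y, z in cm, then the turn about the tool's x in degrees. A call has exactly 8 rows; each row shifts and turns the commanded pose from where the row before left it, along the tool's axes as they then stand; what a row does not reach is not made up. A row lasts 1/12 s, in which the tool goes at most 41.7 mm and 7.16 degrees, less where a joint would pass 70% of its speed; a pose out of reach is approached as far as the arm can. A call with a gripper value outside its range is refused whole. The fingers move at their own pace and stop on an object; "grip_force" is the grip in N (left out, the last holds). Time passes only in rows, so rows that do not move let the fingers close, or fill a call up. It gives the time, the measured TCP pose, the force and the opening at its end, in the units of the state.
- sense(): the state, without advancing time (a new reading comes with each control period).
- get_image(name): name is "scene" or "top" or "wrist"; returns a dict with "img" (400x640x3 uint8, red, green, blue), "fx", "fy", "cx", "cy" (pixels), "extrinsics" (4x4, takes a point from camera to world coordinates). Camera axes: x right, y up, looking along -z (the intrinsics and any distortion apply to the point x, -y, -z); pixel columns grow to the right and rows downward; lengths in m; the calibration is good to about 2 mm. A picture is of the moment at which its call begins. There is no depth.
- finish_job(): hands the job in, once; it reports no verdict.
Trained networks look in a picture, given as the dict that the camera call returned (one of the last four; its "shot" number tells which), for a name from the list of things; names that differ only in an ending like _2 or _b are one class to them, and where a whole thing is asked for, a point or a joint stands for the part that bears it (a point fixed in the world has none). Each returns a list of dicts, best first, with "confidence" (0 to 1); they miss things now and then, are a little off and sometimes report something else, mostly with a low value. They report only what shows in the picture. A call takes as long as a camera call. They do not tell look-alikes from the thing itself.
- recognise(picture, thing): "position" ([x, y, z] in m, in world coordinates, good to about 4 mm: the middle of the surface that is visible of it).
- silhouettes(picture, thing): "mask" (400x640 bool, what is visible of it).
- mark_of(picture, thing): "position" ([x, y, z] in m, in world coordinates, good to about 4 mm: a listed point, or the origin of a listed thing).
The state is a dict: "time_s": time; "q": joint angles; "qd": joint speeds; "joint_torque": joint torques, N m; "eef_pos": TCP position; "tool_rot": TCP orientation; "wrist_force": force on the tool from outside, world axes, zero at the start; "ft_torque": the same for the moment, N m; "finger_gap": finger opening in m.
Only numpy, scipy, OpenCV 4.12 (cv2) and the standard library are available. Lean on these libraries where they do the work, as an engineer would, in place of code of your own. Each camera call takes 0.05 s, during which the arm holds its last target.

## Working session

There is one attempt and no reset: what is moved stays moved. The work goes in short steps, Python scripts to look and compute and a tool call to move; the robot and the scene stay as the last step left them, time stands still between calls to the robot, and variables do not carry over. Pictures are saved under pics/ and viewed, and the job is handed in when it is done.

Besides the shell and the picture viewer there is one more tool, called after "Call:" in YAML: its name, and indented under it one key for each argument. servo_tool: Moves the arm, as the interface text tells. Its arguments: {"type":"object","properties":{"motion":{"type":"array","items":{"type":"array","items":{"type":"array","items":{"type":"number"}}}},"grip_force":{"type":"number"}},"required":["motion"]}

```bash
mkdir -p pics; ls; cat > h.py <<'E'
import numpy as np,cv2
from cell import *
def save(p,n):
    cv2.imwrite('pics/'+n+'.png',p['img'][:,:,::-1])
def proj(p,X):
    E=np.array(p['extrinsics']);X=np.atleast_2d(X)
    c=(np.c_[X,np.ones(len(X))]@np.linalg.inv(E).T)[:,:3]
    return np.c_[p['fx']*c[:,0]/-c[:,2]+p['cx'],p['fy']*-c[:,1]/-c[:,2]+p['cy']]
def unproj(p,uv,z):
    E=np.array(p['extrinsics']);uv=np.atleast_2d(uv)
    d=np.c_[(uv[:,0]-p['cx'])/p['fx'],-(uv[:,1]-p['cy'])/p['fy'],-np.ones(len(uv))]@E[:3,:3].T
    o=E[:3,3];t=(z-o[2])/d[:,2]
    return o+t[:,None]*d
E
python3 - <<'E'
from h import *
np.set_printoptions(precision=4,suppress=True)
s=sense();print(s['time_s'],s['eef_pos'],s['tool_rot'],s['finger_gap'],s['wrist_force'])
for n in['scene','top']:
    p=get_image(n);save(p,n+'0');print(n,[k for k in p],p['fx'],p['cx'],np.array(p['extrinsics'])[:3])
    for t in['plate','fixture','board_edge','bar_face','corner0','corner1','corner2','corner3','tube','magnet','wirebrush']:
        print(t,[(np.round(r['position'],4),round(r['confidence'],2)) for r in mark_of(p,t)[:5]])
E
```

```text
pics
0.0 [0.2396 0.5766 0.2379] [[-0.0006  0.3836  0.9235]
 [-0.0017  0.9235 -0.3836]
 [-1.     -0.0018  0.0001]] 0.08814139789892149 [ 0.4476 -0.1144  0.3585]
scene ['img', 'fx', 'fy', 'cx', 'cy', 'extrinsics', 'shot'] 411.8609144881214 323.9392398101235 [[-0.4218 -0.6802  0.5996  1.0404]
 [ 0.9067 -0.3094  0.2868  0.2333]
 [-0.0096  0.6646  0.7472  0.6288]]
plate [(array([ 0.3791, -0.2037,  0.0101]), 0.85), (array([0.4154, 0.1842, 0.0097]), 0.8), (array([ 0.5286, -0.0128,  0.0061]), 0.64), (array([ 0.5931,  0.052 , -0.0006]), 0.56), (array([0.732 , 0.0866, 0.0152]), 0.35)]
fixture [(array([0.5946, 0.053 , 0.0039]), 0.94)]
board_edge [(array([0.5924, 0.0506, 0.0144]), 0.69)]
bar_face [(array([0.6026, 0.2763, 0.004 ]), 0.65)]
corner0 [(array([ 0.3535, -0.2981,  0.0084]), 0.9), (array([0.3259, 0.2401, 0.01  ]), 0.89), (array([ 0.5879, -0.0491,  0.0027]), 0.86), (array([0.3695, 0.1028, 0.0075]), 0.84), (array([ 0.4764, -0.2272,  0.008 ]), 0.83)]
corner1 [(array([ 0.3535, -0.2981,  0.0084]), 0.9), (array([0.3259, 0.2401, 0.01  ]), 0.89), (array([ 0.5879, -0.0491,  0.0027]), 0.86), (arra
[... 1533 characters left out ...]
3309, 0.2393, 0.0089]), 0.95), (array([0.4633, 0.2738, 0.0073]), 0.9), (array([ 0.3526, -0.3042,  0.0096]), 0.86)]
corner2 [(array([0.3692, 0.1049, 0.0139]), 0.98), (array([0.5641, 0.05  , 0.001 ]), 0.96), (array([0.3309, 0.2393, 0.0089]), 0.95), (array([0.4633, 0.2738, 0.0073]), 0.9), (array([ 0.3526, -0.3042,  0.0096]), 0.86)]
corner3 [(array([0.3692, 0.1049, 0.0139]), 0.98), (array([0.5641, 0.05  , 0.001 ]), 0.96), (array([0.3309, 0.2393, 0.0089]), 0.95), (array([0.4633, 0.2738, 0.0073]), 0.9), (array([ 0.3526, -0.3042,  0.0096]), 0.86)]
tube [(array([0.6105, 0.2741, 0.0007]), 0.67)]
magnet [(array([ 0.5432, -0.2066, -0.0004]), 0.64)]
wirebrush [(array([ 0.7108, -0.1437,  0.0041]), 0.94)]
```

View pics/scene0.png

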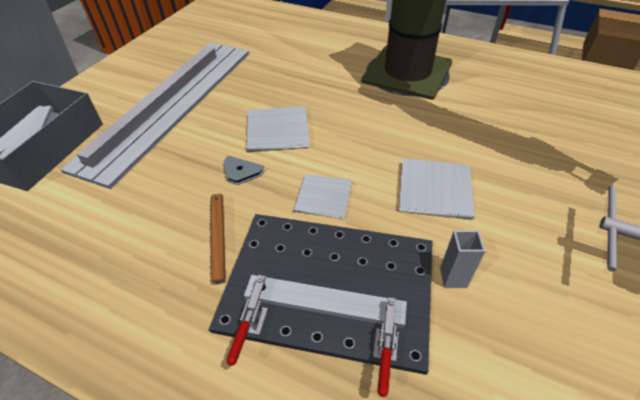

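View pics/top0.png

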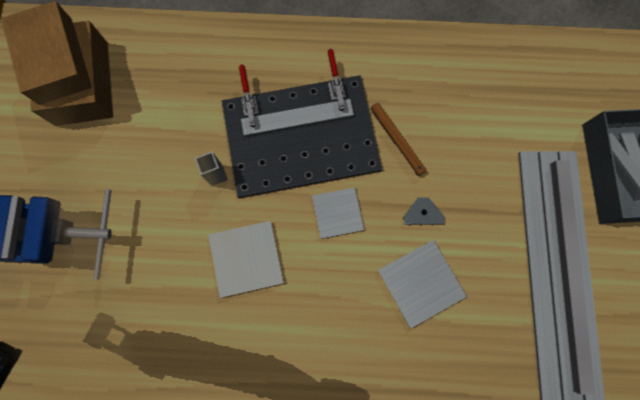

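```bash
cat > m.py <<'E'
from h import *
np.set_printoptions(precision=4,suppress=True)
def quads(p,z=0.012):
    out=[]
    for r in silhouettes(p,'plate'):
        m=r['mask'].astype(np.uint8)
        c=max(cv2.findContours(m,0,2)[0],key=cv2.contourArea)
        w=unproj(p,c[:,0,:].astype(float),z)[:,:2]
        rc=cv2.minAreaRect((w*1000).astype(np.float32))
        out.append((r['confidence'],rc,cv2.boxPoints(rc)/1000,m))
    return out
E
python3 - <<'E'
from m import *
p=get_image('top')
for c,rc,b,m in quads(p): print(round(c,2),np.round(rc[0],1),np.round(rc[1],1),round(rc[2],2)); print(b)
for r in silhouettes(p,'fixture'):
    m=r['mask'].astype(np.uint8);c=max(cv2.findContours(m,0,2)[0],key=cv2.contourArea)
    a=cv2.approxPolyDP(c,5,True)[:,0];print('fix',r['confidence'],a.tolist());print(unproj(p,a.astype(float),.015)[:,:2])
for n in['plate','fixture','bar_face']:
  print(n,[(r['position'],r['confidence']) for r in recognise(p,n)])
E
```

```text
0.84 [ 382.1 -204.6] [144.3 145.6] 30.58
[[ 0.283  -0.1786]
 [ 0.357  -0.3039]
 [ 0.4812 -0.2305]
 [ 0.4072 -0.1052]]
0.76 [531.5 -12.5] [104.  103.8] 13.75
[[ 0.4686  0.0256]
 [ 0.4933 -0.0753]
 [ 0.5943 -0.0506]
 [ 0.5697  0.0503]]
0.67 [ 545.4 -207.5] [62.4 91.6] 2.64
[[ 0.5121 -0.1632]
 [ 0.5164 -0.2547]
 [ 0.5787 -0.2519]
 [ 0.5745 -0.1603]]
0.57 [418.  189.7] [145.6 146.4] 15.53
[[0.3282 0.2407]
 [0.3674 0.0996]
 [0.5077 0.1386]
 [0.4685 0.2797]]
fix 0.78 [[331, 50], [329, 82], [250, 95], [240, 67], [245, 95], [222, 101], [239, 195], [381, 169], [361, 78], [340, 77]]
[[ 0.9312  0.0198]
 [ 0.8475  0.0212]
 [ 0.8055  0.2083]
 [ 0.8763  0.2378]
 [ 0.8049  0.2202]
 [ 0.7872  0.2738]
 [ 0.5612  0.2154]
 [ 0.6376 -0.108 ]
 [ 0.8613 -0.0553]
 [ 0.8616 -0.0047]]
plate [([0.4148, 0.1834, 0.0183], 0.86), ([0.5288, -0.0124, 0.0092], 0.73), ([0.378, -0.2037, 0.0187], 0.7)]
fixture [([0.7078, 0.0817, 0.0129], 0.96)]
bar_face [([0.7051, 0.0814, 0.012], 0.77), ([0.5295, -0.0181, 0.0121], 0.38)]
```

The scene shows the small plate at about (323,195). In the top view it is at (339,213), just in front of the board, whose front edge runs from (239,195) to (381,169). The larger plates at (245,260) and (422,284) are look-alikes. The tube, magnet and brush are clear of the push lane. Next I move toward the approach point.

Call:
servo_tool:
  motion:
    - [[0.15,0,-3,2.67,0],[0.15,0,-3,2.67,0],[0.15,0,-3,2.67,0],[0.15,0,-3,2.67,0],[0.15,0,-3,2.67,0],[0.15,0,-3,2.67,0],[0.15,0,-3,2.67,0],[0.15,0,-3,2.67,0]]

```text
time_s: 2.17
eef_pos: [0.3454, 0.2719, 0.239]
tool_rot: [[0.001, 0.383, 0.924], [0.0, 0.924, -0.383], [-1.0, 0.001, 0.0]]
wrist_force: [0.5, 0.1, 0.4]
finger_gap: 0.0506
```

Call:
servo_tool:
  motion:
    - [[0.15,0,0,0,-6],[0.15,0,0,0,-6],[0.15,0,0,0,-6],[0.15,0,0,0,-6],[0.15,0,0,0,-6],[0.15,0,0,0,-5.9],[0.15,0,0,0,0],[0.15,0,0,0,0]]

```text
time_s: 2.83
eef_pos: [0.3451, 0.2736, 0.2388]
tool_rot: [[0.0, -0.228, 0.974], [0.0, 0.974, 0.228], [-1.0, 0.0, 0.0]]
wrist_force: [-0.7, 0.2, 0.0]
finger_gap: 0.0511
```

```bash
python3 - <<'E'
from m import *
s=sense();print(s['time_s'],s['eef_pos'],s['tool_rot'],s['finger_gap'],s['wrist_force'])
for n in ['top','scene']:
    p=get_image(n);save(p,n+'1')
    for c,rc,b,m in quads(p):
        if abs(rc[0][0]-530)<25 and abs(rc[0][1]+12)<25: print(n,round(c,2),np.round(rc[0],1),np.round(rc[1],1),round(rc[2],2)); print(b)
    for r in silhouettes(p,'fixture')[:1]:
        m=r['mask'].astype(np.uint8);c=max(cv2.findContours(m,0,2)[0],key=cv2.contourArea)[:,0].astype(float)
        w=unproj(p,c,.015)[:,:2]
        f=(w-[.599,.0537])@np.array([[.973,-.23],[.23,.973]])
        k=(abs(f[:,0])<.012)&(abs(f[:,1])<.14)
        l=cv2.fitLine((w[k]*1000).astype(np.float32),cv2.DIST_HUBER,0,.01,.01).ravel();print('edge',k.sum(),l, np.degrees(np.arctan2(l[1],l[0])))
    print([(np.round(r['position'],4),r['confidence']) for r in mark_of(p,'board_edge')[:2]],[(np.round(r['position'],4),r['confidence']) for r in mark_of(p,'bar_face')[:2]])
E
```

```text
2.8333 [0.3451 0.2736 0.2388] [[ 0.     -0.2277  0.9737]
 [ 0.0005  0.9737  0.2277]
 [-1.      0.0004  0.0001]] 0.05111805352197677 [-0.715   0.1806  0.0134]
top 0.8 [532.1 -13. ] [101.4 100.7] 13.87
[[ 0.4708  0.0237]
 [ 0.4949 -0.074 ]
 [ 0.5934 -0.0497]
 [ 0.5693  0.048 ]]
edge 45 [  0.2359  -0.9718 596.874   49.2957] -76.35378
[(array([0.5965, 0.0569, 0.0184]), 0.64), (array([ 0.4926, -0.0749,  0.0067]), 0.44)] [(array([0.7301, 0.0848, 0.0133]), 0.77)]
scene 0.59 [532.5 -11.6] [111.7 103.1] 14.3
[[ 0.4656  0.0245]
 [ 0.4911 -0.0754]
 [ 0.5993 -0.0478]
 [ 0.5739  0.0521]]
edge 45 [  0.2353  -0.9719 591.9036  61.586 ] -76.38981
[(array([0.5923, 0.0516, 0.0137]), 0.83), (array([0.7282, 0.0851, 0.0147]), 0.29)] [(array([0.7309, 0.0855, 0.0145]), 0.86), (array([ 0.533 , -0.0109,  0.006 ]), 0.3)]
```

Call:
servo_tool:
  motion:
    - [[0.15,0,-4.02,0.34,-0.3],[0.15,0,-4.02,0.34,0],[0.15,0,-4.02,0.34,0],[0.15,0,-4.02,0.34,0],[0.15,0,-4.02,0.34,0],[0.15,0,-4.02,0.34,0],[0.15,0,-4.02,0.34,0],[0.15,0,-4.02,0.34,0]]

```text
time_s: 4.0
eef_pos: [0.4473, -0.0347, 0.2388]
tool_rot: [[0.0, -0.236, 0.972], [0.0, 0.972, 0.236], [-1.0, 0.0, 0.0]]
wrist_force: [1.1, 1.0, -0.4]
finger_gap: 0.0507
```

Call:
servo_tool:
  motion:
    - [[0.15,4,0,0,0],[0.15,4,0,0,0],[0.15,4,0,0,0],[0.15,4,0,0,0],[0.15,4,0,0,0],[0.15,2,0,0,0],[0.15,0,0,0,0],[0.15,0,0,0,0]]

```text
time_s: 4.67
eef_pos: [0.4483, -0.0329, 0.0312]
tool_rot: [[-0.002, -0.237, 0.972], [-0.001, 0.972, 0.237], [-1.0, -0.001, -0.002]]
wrist_force: [0.4, 0.8, 0.4]
finger_gap: 0.0503
```

```bash
python3 - <<'E'
from m import *
s=sense();print(s['time_s'],s['eef_pos'],s['tool_rot'],s['finger_gap'],s['wrist_force'])
R=np.array([[.972,.235],[-.235,.972]])
print('tcp f',R@(s['eef_pos'][:2]-np.array([.594,.052])))
for n in ['top','wrist']:
    p=get_image(n);save(p,n+'2')
    for c,rc,b,m in quads(p):
        print(n,round(c,2),np.round(rc[0],1),np.round(rc[1],1),round(rc[2],2))
E
```

```text
4.6667 [ 0.4483 -0.0329  0.0312] [[-0.0018 -0.2369  0.9715]
 [-0.0015  0.9715  0.2369]
 [-1.     -0.001  -0.0021]] 0.05028248798716909 [0.4449 0.77   0.4489]
tcp f [-0.1616 -0.0483]
top 0.88 [418.5 189.9] [143.1 143. ] 15.61
top 0.67 [ 379.2 -207.1] [134.6 144.8] 31.01
wrist 0.79 [ 398.7 -183.7] [ 88.  128.9] 30.3
wrist 0.75 [531.3 -13. ] [ 31.3 100.8] 13.04
wrist 0.57 [403.1 126. ] [92.8 56.5] 31.41
```

View pics/wrist2.png

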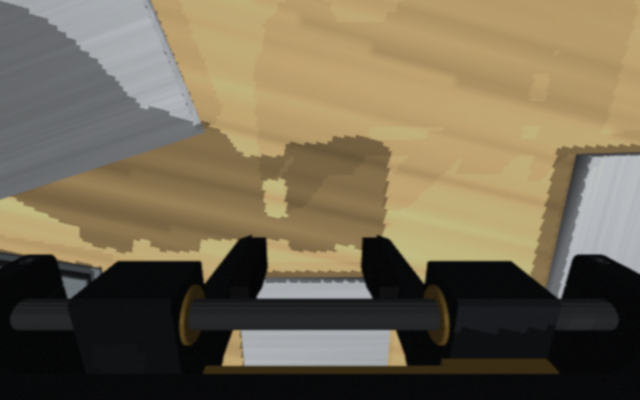

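View pics/top2.png

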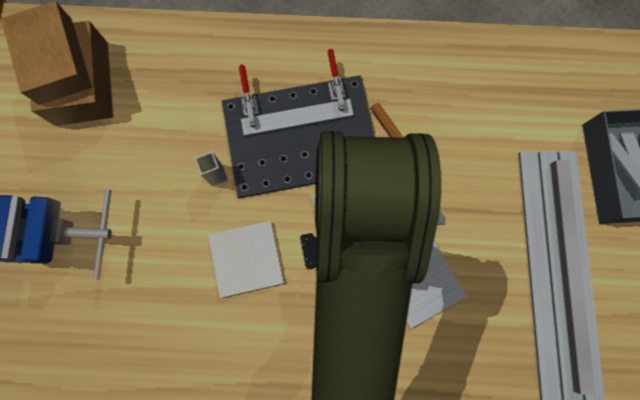

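The wrist view shows the near side of the plate (columns 243–390, row 280) centred between the open fingertips. The arm blocks the top view. Now I lower to the plate's side height and push.

Call:
servo_tool:
  motion:
    - [[0.15,1.3,0,0,0],[0.15,1.2,0,0,0],[0.15,0,0,0,0],[0.15,0,0,0.5,0],[0.15,0,0,0.5,0],[0.15,0,0,0.5,0],[0.15,0,0,0.5,0],[0.15,0,0,0,0]]

```text
time_s: 5.53
eef_pos: [0.4707, -0.0291, 0.0199]
tool_rot: [[-0.002, -0.235, 0.972], [-0.001, 0.972, 0.235], [-1.0, -0.001, -0.002]]
wrist_force: [-0.3, -0.5, 1.0]
finger_gap: 0.0509
```

Call:
servo_tool:
  motion:
    - [[0.15,0,0,0.3,0],[0.15,0,0,0.3,0],[0.15,0,0,0.3,0],[0.15,0,0,0.3,0],[0.15,0,0,0.3,0],[0.15,0,0,0.2,0],[0.15,0,0,0.2,0],[0.15,0,0,0,0]]

```text
time_s: 6.2
eef_pos: [0.4883, -0.0246, 0.0186]
tool_rot: [[-0.003, -0.236, 0.972], [-0.003, 0.972, 0.236], [-1.0, -0.002, -0.004]]
wrist_force: [-0.3, 0.0, 1.2]
finger_gap: 0.0508
```

```bash
python3 - <<'E'
from m import *
s=sense();print(s['time_s'],s['eef_pos'],s['q'],s['qd'],s['wrist_force'],s['joint_torque'])
p=get_image('wrist');save(p,'wrist3');p=get_image('scene');save(p,'scene3')
s=sense();print(s['time_s'],s['eef_pos'],s['qd'])
E
```

```text
6.2 [ 0.4883 -0.0246  0.0186] [ 0.1417  0.9324 -0.3073  2.0971  1.0698  0.2834  0.7102] [-0.0045 -0.0011  0.0106  0.0134  0.0099 -0.0105 -0.0112] [-0.3345  0.0427  1.2199] [  0.1229 -49.1932  -2.6598  -2.5064  -0.073    0.1581   0.0728]
6.3 [ 0.4877 -0.0248  0.0186] [-0.003  -0.0023  0.0033  0.0055  0.0022 -0.0008 -0.0011]
```

View pics/scene3.png

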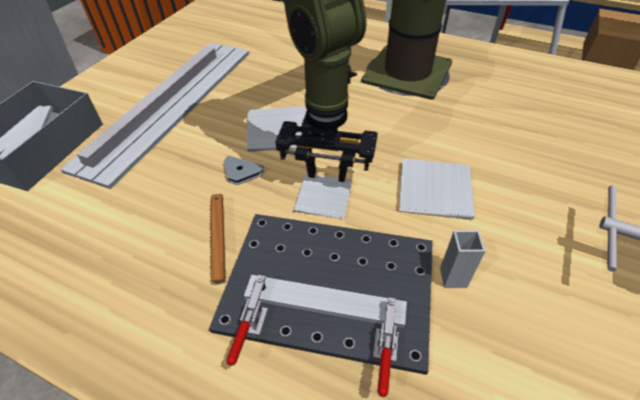

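The scene view shows the fingertips at (313–343, 172), level with the plate's near edge but still 18 mm up and not touching. I back off and lower again.

Call:
servo_tool:
  motion:
    - [[0.15,0,0,-1,0],[0.15,0,0,-1,0],[0.15,0,0,-1,0],[0.15,0,0,0,0],[0.15,0.5,0,0,0],[0.15,0.5,0,0,0],[0.15,0,0,0,0],[0.15,0,0,0,0]]

```text
time_s: 6.97
eef_pos: [0.459, -0.0317, 0.0087]
tool_rot: [[-0.004, -0.237, 0.972], [-0.003, 0.972, 0.237], [-1.0, -0.002, -0.004]]
wrist_force: [-0.5, 0.5, 0.2]
finger_gap: 0.0507
```

Call:
servo_tool:
  motion:
    - [[0.15,0.3,0,0,0],[0.15,0,0,0,0],[0.15,0,0,0.4,0],[0.15,0,0,0.4,0],[0.15,0,0,0.4,0],[0.15,0,0,0.4,0],[0.15,0,0,0.4,0],[0.15,0,0,0.4,0]]

```text
time_s: 7.63
eef_pos: [0.4809, -0.0268, 0.0059]
tool_rot: [[-0.006, -0.235, 0.972], [-0.004, 0.972, 0.235], [-1.0, -0.002, -0.007]]
wrist_force: [-1.8, -0.4, 2.8]
finger_gap: 0.0505
```

Call:
servo_tool:
  motion:
    - [[0.15,0,0,0.2,0],[0.15,0,0,0.2,0],[0.15,0,0,0.2,0],[0.15,0,0,0.1,0],[0.15,0,0,0.1,0],[0.15,0,0,0.1,0],[0.15,0,0,0.1,0],[0.15,0,0,0,0]]

```text
time_s: 8.3
eef_pos: [0.4919, -0.0237, 0.0056]
tool_rot: [[-0.004, -0.236, 0.972], [-0.003, 0.972, 0.236], [-1.0, -0.002, -0.004]]
wrist_force: [-2.7, -1.1, 1.4]
finger_gap: 0.0504
```

```bash
python3 - <<'E'
from m import *
s=sense()
R=np.array([[.972,.235],[-.235,.972]])
print('tcp f',R@(s['eef_pos'][:2]-np.array([.594,.052])),s['eef_pos'],R@s['wrist_force'][:2],s['wrist_force'],s['time_s'])
p=get_image('scene');save(p,'scene4')
b=p['img'][90:260,180:470];cv2.imwrite('pics/scene4z.png',cv2.resize(b,None,fx=2.7,fy=2.7)[:,:,::-1])
E
```

```text
tcp f [-0.117  -0.0496] [ 0.4919 -0.0237  0.0056] [-2.8923 -0.4729] [-2.7001 -1.1393  1.4398] 8.3
```

View pics/scene4z.png

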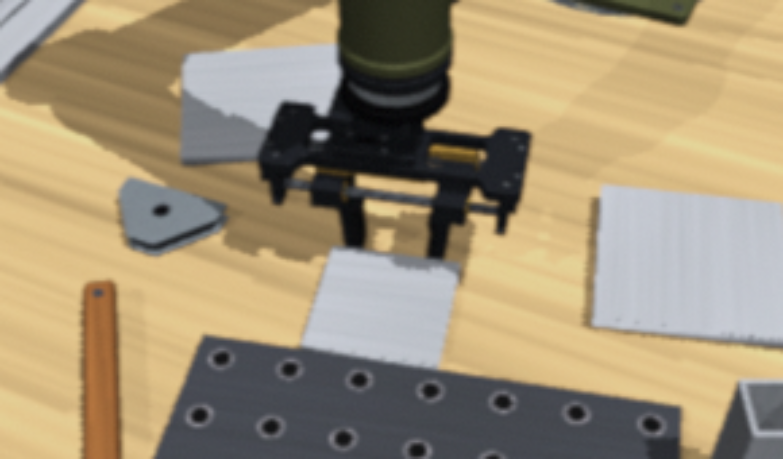

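The fingers are pushing the plate. Its far side is at rows 345–365 of the crop, a few mm from the board edge. I continue until the force rises.

Call:
servo_tool:
  motion:
    - [[0.15,0,0,0.1,0],[0.15,0,0,0.1,0],[0.15,0,0,0.1,0],[0.15,0,0,0.1,0],[0.15,0,0,0.1,0],[0.15,0,0,0.1,0],[0.15,0,0,0,0],[0.15,0,0,0,0]]

```text
time_s: 9.02
eef_pos: [0.4979, -0.0223, 0.0056]
tool_rot: [[-0.003, -0.236, 0.972], [-0.003, 0.972, 0.236], [-1.0, -0.002, -0.004]]
wrist_force: [-2.5, -0.5, 1.5]
finger_gap: 0.0507
```

Call:
servo_tool:
  motion:
    - [[0.15,0,0,0.1,0],[0.15,0,0,0.1,0],[0.15,0,0,0.1,0],[0.15,0,0,0.1,0],[0.15,0,0,0,0],[0.15,0,0,0,0],[0.15,0,0,0,0],[0.15,0,0,0,0]]

```text
time_s: 9.68
eef_pos: [0.4988, -0.0222, 0.0055]
tool_rot: [[-0.008, -0.236, 0.972], [-0.005, 0.972, 0.236], [-1.0, -0.003, -0.009]]
wrist_force: [-7.3, -1.2, 5.9]
finger_gap: 0.0508
```

The plate now butts against the edge at about 7 N, and the arm gives roughly 2.3 N/mm. I back off, go lower so the tips reach under the lower corner of the side, then press in again harder.

Call:
servo_tool:
  motion:
    - [[0.15,0,0,-0.5,0],[0.15,0.15,0,-0.3,0],[0.15,0.15,0,0,0],[0.15,0,0,0.3,0],[0.15,0,0,0.3,0],[0.15,0,0,0.3,0],[0.15,0,0,0.2,0],[0.15,0,0,0,0]]

```text
time_s: 10.35
eef_pos: [0.4988, -0.0222, 0.0023]
tool_rot: [[-0.014, -0.236, 0.972], [-0.007, 0.972, 0.236], [-1.0, -0.003, -0.015]]
wrist_force: [-12.0, -1.3, 8.3]
finger_gap: 0.0507
```

Call:
servo_tool:
  motion:
    - [[0.15,-0.2,0,0.1,0],[0.15,-0.3,0,0.1,0],[0.15,-0.3,0,0,0],[0.15,-0.3,0,0,0],[0.15,-0.3,0,0.1,0],[0.15,-0.3,0,0.1,0],[0.15,-0.2,0,0,0],[0.15,0,0,0,0]]

```text
time_s: 11.02
eef_pos: [0.4997, -0.0221, 0.0202]
tool_rot: [[-0.019, -0.236, 0.972], [-0.008, 0.972, 0.236], [-1.0, -0.003, -0.021]]
wrist_force: [-14.7, -1.0, 0.1]
finger_gap: 0.0506
```

```bash
cat > look.py <<'E'
import sys
from m import *
s=sense()
R=np.array([[.972,.235],[-.235,.972]])
print('tcp f',R@(s['eef_pos'][:2]-np.array([.594,.052])),s['eef_pos'],'F',R@s['wrist_force'][:2],s['wrist_force'][2],s['time_s'])
p=get_image('scene');n=sys.argv[1]
b=p['img'][90:260,180:470];cv2.imwrite('pics/'+n+'.png',cv2.resize(b,None,fx=2.7,fy=2.7)[:,:,::-1])
E
python3 look.py s5
```

```text
tcp f [-0.1091 -0.0499] [ 0.4997 -0.0221  0.0202] F [-14.5249   2.5088] 0.060184451860423316 11.0167
```

View pics/s5.png

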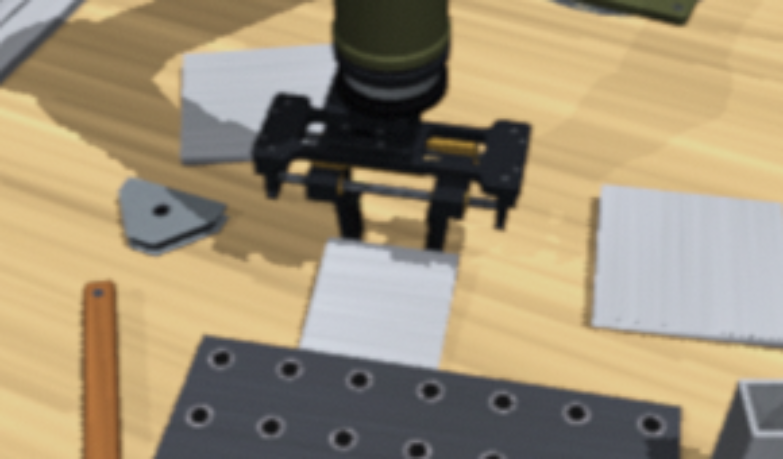

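The near side is rising: in the crop its edge is now at row 243, and the shadow has spread. I continue along the arc.

Call:
servo_tool:
  motion:
    - [[0.15,-0.3,0,0.05,0],[0.15,-0.3,0,0.05,0],[0.15,-0.3,0,0.1,0],[0.15,-0.3,0,0.1,0],[0.15,-0.3,0,0.1,0],[0.15,-0.3,0,0.1,0],[0.15,-0.3,0,0.1,0],[0.15,0,0,0,0]]

```text
time_s: 11.73
eef_pos: [0.5044, -0.0211, 0.0412]
tool_rot: [[-0.022, -0.236, 0.972], [-0.009, 0.972, 0.236], [-1.0, -0.004, -0.023]]
wrist_force: [-16.9, -2.3, 3.1]
finger_gap: 0.0507
```

Call:
servo_tool:
  motion:
    - [[0.15,-0.3,0,0.1,0],[0.15,-0.3,0,0.1,0],[0.15,-0.3,0,0.1,0],[0.15,-0.3,0,0.15,0],[0.15,-0.3,0,0.15,0],[0.15,-0.3,0,0.2,0],[0.15,-0.3,0,0.2,0],[0.15,0,0,0,0]]

```text
time_s: 12.4
eef_pos: [0.5178, -0.018, 0.0631]
tool_rot: [[-0.016, -0.235, 0.972], [-0.008, 0.972, 0.235], [-1.0, -0.004, -0.017]]
wrist_force: [-13.0, -2.7, 8.4]
finger_gap: 0.0508
```

```bash
python3 look.py s6
```

```text
tcp f [-0.0906 -0.0502] [ 0.5178 -0.018   0.0631] F [-13.2424   0.402 ] 8.364608845895237 12.4
```

View pics/s6.png

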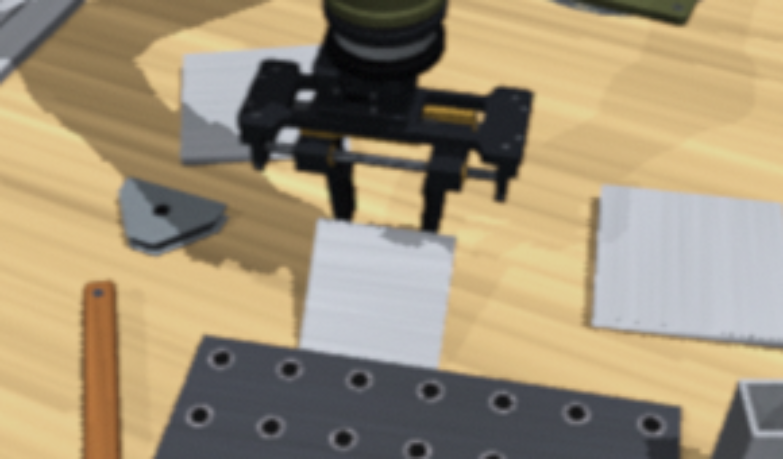

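Call:
servo_tool:
  motion:
    - [[0.15,-0.25,0,0.15,0],[0.15,-0.25,0,0.2,0],[0.15,-0.25,0,0.2,0],[0.15,-0.25,0,0.2,0],[0.15,-0.25,0,0.25,0],[0.15,-0.25,0,0.25,0],[0.15,-0.2,0,0.25,0],[0.15,0,0,0,0]]

```text
time_s: 13.12
eef_pos: [0.5366, -0.0133, 0.0809]
tool_rot: [[-0.008, -0.235, 0.972], [-0.005, 0.972, 0.235], [-1.0, -0.003, -0.009]]
wrist_force: [-6.7, -1.5, 7.4]
finger_gap: 0.0508
```

```bash
python3 look.py s7
```

```text
tcp f [-0.0711 -0.05  ] [ 0.5366 -0.0133  0.0809] F [-6.8429  0.0835] 7.37333835448044 13.1167
```

View pics/s7.png

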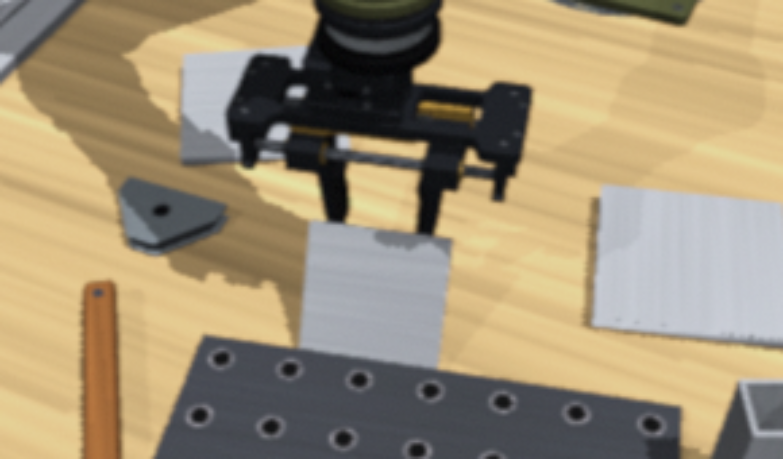

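The plate now stands at about 52°, with its top edge at row 230 of the crop. I continue the arc.

Call:
servo_tool:
  motion:
    - [[0.15,-0.25,0,0.3,0],[0.15,-0.25,0,0.3,0],[0.15,-0.2,0,0.3,0],[0.15,-0.2,0,0.35,0],[0.15,-0.15,0,0.35,0],[0.15,-0.15,0,0.35,0],[0.15,-0.1,0,0.3,0],[0.15,0,0,0,0]]

```text
time_s: 13.83
eef_pos: [0.5621, -0.0064, 0.0937]
tool_rot: [[-0.002, -0.236, 0.972], [-0.002, 0.972, 0.236], [-1.0, -0.002, -0.002]]
wrist_force: [-1.6, -1.3, 2.1]
finger_gap: 0.0507
```

```bash
python3 look.py s8
```

```text
tcp f [-0.0447 -0.0493] [ 0.5621 -0.0064  0.0937] F [-1.8329 -0.9175] 2.1206845152173632 13.8333
```

View pics/s8.png

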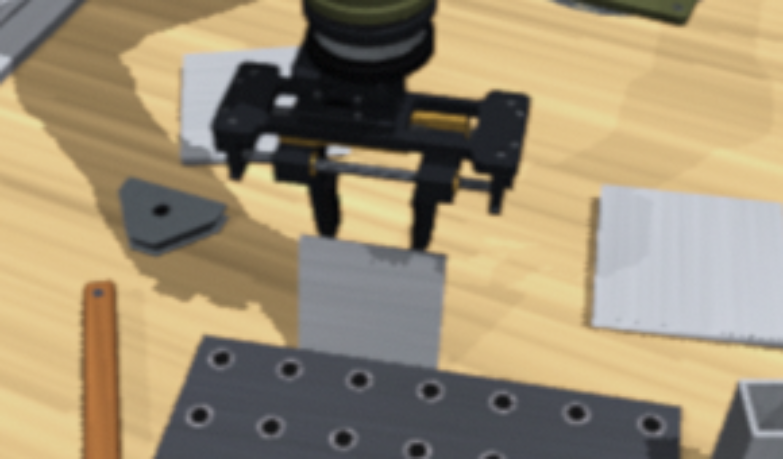

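Call:
servo_tool:
  motion:
    - [[0.15,-0.1,0,0.4,0],[0.15,-0.1,0,0.4,0],[0.15,-0.1,0,0.4,0],[0.15,-0.1,0,0.4,0],[0.15,-0.05,0,0.4,0],[0.15,-0.05,0,0.4,0],[0.15,0,0,0.4,0],[0.15,0,0,0.3,0]]

```text
time_s: 14.55
eef_pos: [0.5911, 0.0007, 0.0982]
tool_rot: [[-0.004, -0.236, 0.972], [-0.003, 0.972, 0.236], [-1.0, -0.002, -0.004]]
wrist_force: [-1.0, -0.8, 1.8]
finger_gap: 0.0508
```

```bash
python3 look.py s9
```

```text
tcp f [-0.0148 -0.0491] [0.5911 0.0007 0.0982] F [-1.1782 -0.5774] 1.7946852954375947 14.55
```

View pics/s9.png

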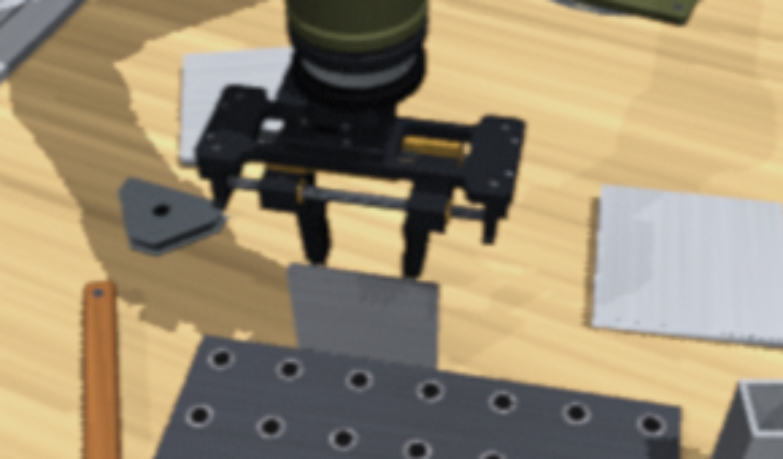

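The plate is almost upright, at about 86°. I push its top over.

Call:
servo_tool:
  motion:
    - [[0.15,0,0,0.3,0],[0.15,0.05,0,0.4,0],[0.15,0.05,0,0.4,0],[0.15,0.1,0,0.4,0],[0.15,0.1,0,0.4,0],[0.15,0.1,0,0.4,0],[0.15,0.1,0,0.4,0],[0.15,0,0,0,0]]

```text
time_s: 15.27
eef_pos: [0.6174, 0.0069, 0.0925]
tool_rot: [[-0.004, -0.236, 0.972], [-0.003, 0.972, 0.236], [-1.0, -0.002, -0.005]]
wrist_force: [0.7, -0.4, -0.8]
finger_gap: 0.0507
```

```bash
python3 look.py s10
```

```text
tcp f [ 0.0122 -0.0493] [0.6174 0.0069 0.0925] F [ 0.5609 -0.5616] -0.786613937354271 15.2667
```

View pics/s10.png

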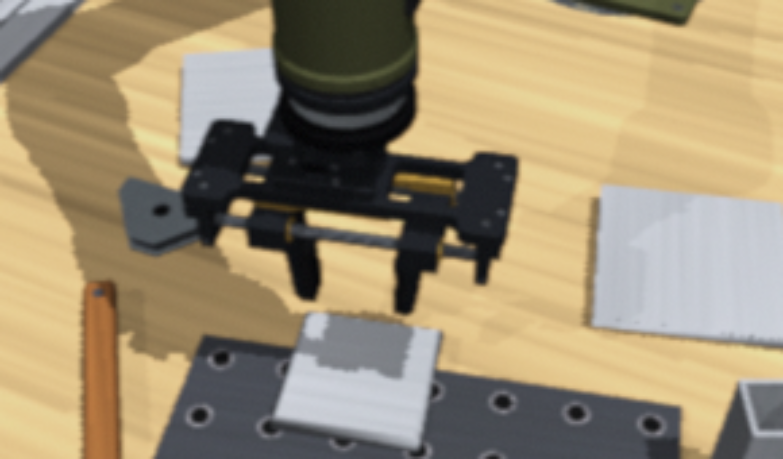

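The plate has flipped: it lies on the board with the bevelled face up, and its near side at crop (305,313)–(440,330) overhangs the edge. I retreat and come down behind it.

Call:
servo_tool:
  motion:
    - [[0.15,-0.3,0,-2,0],[0.15,0,0,-2,0],[0.15,0,0,-2,0],[0.15,0,0,-1.5,0],[0.15,1,0,0,0],[0.15,1,0,0,0],[0.15,1,0,0,0],[0.15,0,0,0,0]]

```text
time_s: 15.98
eef_pos: [0.5437, -0.0109, 0.0641]
tool_rot: [[-0.006, -0.236, 0.972], [-0.003, 0.972, 0.236], [-1.0, -0.001, -0.007]]
wrist_force: [-0.3, -0.0, -0.3]
finger_gap: 0.0509
```

```bash
python3 look.py s11; python3 - <<'E'
from m import *
p=get_image('scene')
R=np.array([[.972,.235],[-.235,.972]])
for c,rc,b,m in quads(p,.023):
    if abs(rc[0][0]-600)<100 and abs(rc[0][1])<100: print(round(c,2),rc);print((b-[.594,.052])@R.T)
E
```

```text
tcp f [-0.0637 -0.0493] [ 0.5437 -0.0109  0.0641] F [-0.2866  0.0234] -0.26312948192096575 15.9833
0.83 ((628.3576049804688, 12.075958251953125), (105.91655731201172, 100.79332733154297), 14.026461601257324)
[[-0.0293  0.0031]
 [-0.0286 -0.0977]
 [ 0.0774 -0.0969]
 [ 0.0766  0.0039]]
```

View pics/s11.png

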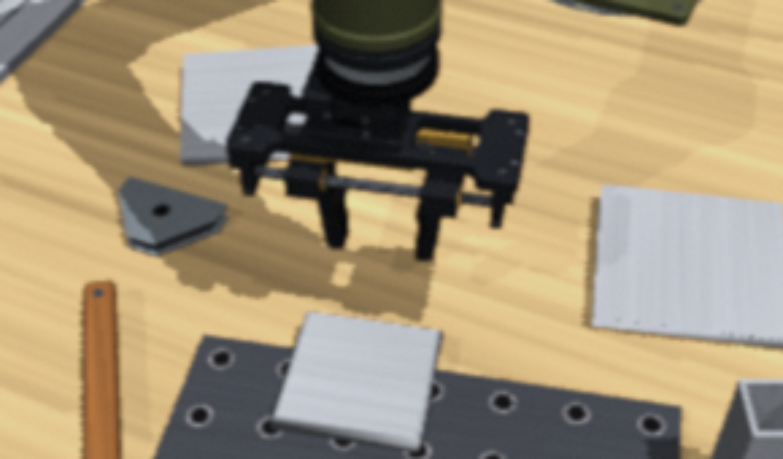

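The plate lies square to the board with its near side at fixture x ≈ -0.025. I go down to 19 mm and push.

Call:
servo_tool:
  motion:
    - [[0.15,0.7,0,0,0],[0.15,0.7,0,0,0],[0.15,0.7,0,0,0],[0.15,0.7,0,0,0],[0.15,0.7,0,0,0],[0.15,0.7,0,0,0],[0.15,0.25,0,0,0],[0.15,0,0,0,0]]

```text
time_s: 16.8
eef_pos: [0.5432, -0.0112, 0.0211]
tool_rot: [[-0.005, -0.236, 0.972], [-0.003, 0.972, 0.236], [-1.0, -0.002, -0.006]]
wrist_force: [0.4, -0.3, 0.2]
finger_gap: 0.0507
```

Call:
servo_tool:
  motion:
    - [[0.15,0,0,0.5,0],[0.15,0,0,0.5,0],[0.15,0,0,0.5,0],[0.15,0,0,0.5,0],[0.15,0,0,0.3,0],[0.15,0,0,0.3,0],[0.15,0,0,0.3,0],[0.15,0,0,0.3,0]]

```text
time_s: 17.47
eef_pos: [0.5737, -0.0041, 0.0216]
tool_rot: [[-0.006, -0.236, 0.972], [-0.004, 0.972, 0.236], [-1.0, -0.002, -0.007]]
wrist_force: [-4.2, -1.1, 2.0]
finger_gap: 0.0508
```

Call:
servo_tool:
  motion:
    - [[0.15,0.1,0,-0.6,0],[0.15,0.2,0,0,0],[0.15,0,0,0,0],[0.15,0,0,0.4,0],[0.15,0,0,0.4,0],[0.15,0,0,0.4,0],[0.15,0,0,0.4,0],[0.15,0,0,0.4,0]]

```text
time_s: 18.13
eef_pos: [0.5883, -0.0004, 0.0187]
tool_rot: [[-0.005, -0.236, 0.972], [-0.003, 0.972, 0.236], [-1.0, -0.002, -0.006]]
wrist_force: [-3.4, -0.6, 1.9]
finger_gap: 0.0507
```

Call:
servo_tool:
  motion:
    - [[0.15,0,0,0.4,0],[0.15,0,0,0.4,0],[0.15,0,0,0.4,0],[0.15,0,0,0.4,0],[0.15,0,0,0.4,0],[0.15,0,0,0.4,0],[0.15,0,0,0.4,0],[0.15,0,0,0.2,0]]

```text
time_s: 18.8
eef_pos: [0.6185, 0.007, 0.0186]
tool_rot: [[-0.003, -0.236, 0.972], [-0.003, 0.972, 0.236], [-1.0, -0.002, -0.003]]
wrist_force: [-1.9, -0.8, 1.6]
finger_gap: 0.0505
```

```bash
python3 look.py s12
```

```text
tcp f [ 0.0132 -0.0495] [0.6185 0.007  0.0186] F [-2.0194 -0.3264] 1.6432803915079766 18.8
```

View pics/s12.png

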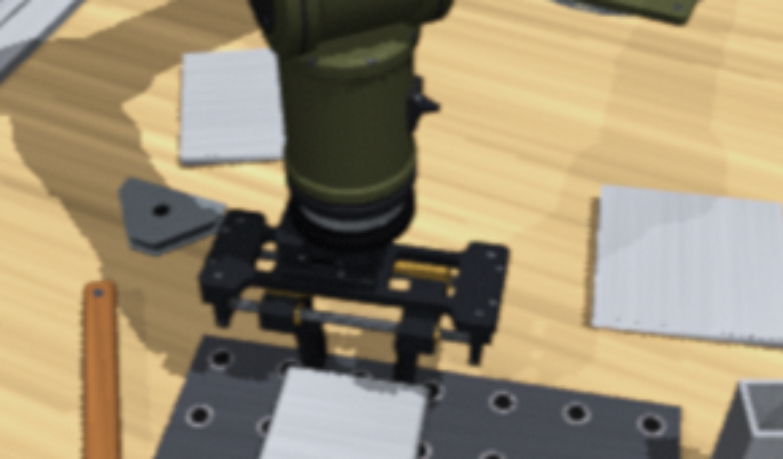

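The plate is moving ahead of both fingers, with its near side at crop row ~375. About 18 mm remain.

Call:
servo_tool:
  motion:
    - [[0.15,0,0,0.3,0],[0.15,0,0,0.3,0],[0.15,0,0,0.2,0],[0.15,0,0,0.2,0],[0.15,0,0,0.2,0],[0.15,0,0,0.2,0],[0.15,0,0,0.1,0],[0.15,0,0,0.1,0]]

```text
time_s: 19.52
eef_pos: [0.6332, 0.0105, 0.0185]
tool_rot: [[-0.004, -0.236, 0.972], [-0.003, 0.972, 0.236], [-1.0, -0.002, -0.005]]
wrist_force: [-3.3, -0.5, 2.0]
finger_gap: 0.0506
```

Call:
servo_tool:
  motion:
    - [[0.15,0,0,0.1,0],[0.15,0,0,0.1,0],[0.15,0,0,0.1,0],[0.15,0,0,0.1,0],[0.15,0,0,0.1,0],[0.15,0,0,0,0],[0.15,0,0,0,0],[0.15,0,0,0,0]]

```text
time_s: 20.18
eef_pos: [0.635, 0.0109, 0.0183]
tool_rot: [[-0.01, -0.236, 0.972], [-0.005, 0.972, 0.236], [-1.0, -0.003, -0.011]]
wrist_force: [-8.7, -2.0, 6.5]
finger_gap: 0.0508
```

The force has risen at the expected position, so the plate is against the bar. I press a little more, then look.

Call:
servo_tool:
  motion:
    - [[0.15,0,0,0.1,0],[0.15,0,0,0.1,0],[0.15,0,0,0.1,0],[0.15,0,0,0,0],[0.15,0,0,0,0],[0.15,0,0,0,0],[0.15,0,0,0,0],[0.15,0,0,0,0]]

```text
time_s: 20.85
eef_pos: [0.6351, 0.0109, 0.018]
tool_rot: [[-0.015, -0.236, 0.972], [-0.007, 0.972, 0.236], [-1.0, -0.004, -0.017]]
wrist_force: [-15.0, -1.8, 11.5]
finger_gap: 0.0511
```

Call:
servo_tool:
  motion:
    - [[0.15,0,0,-0.3,0],[0.15,0,0,-0.5,0],[0.15,0,0,-2,0],[0.15,0,0,-3,0],[0.15,0,0,-2,0],[0.15,-0.5,0,0,0],[0.15,-1,0,0,0],[0.15,-1,0,0,0]]

```text
time_s: 21.52
eef_pos: [0.5672, -0.0051, 0.0449]
tool_rot: [[-0.001, -0.236, 0.972], [-0.001, 0.972, 0.236], [-1.0, -0.001, -0.001]]
wrist_force: [1.4, 0.2, 0.1]
finger_gap: 0.0504
```

Call:
servo_tool:
  motion:
    - [[0.15,-2,0,-1,0],[0.15,-3,0,-2,0],[0.15,-3,0,-2,0],[0.15,-3,0,-2,0],[0.15,-3,0,-2,0],[0.15,-3,0,-2,0],[0.15,-2,0,-1,0],[0.15,0,0,0,0]]

```text
time_s: 22.18
eef_pos: [0.4511, -0.0331, 0.239]
tool_rot: [[0.005, -0.236, 0.972], [-0.003, 0.972, 0.236], [-1.0, -0.004, 0.004]]
wrist_force: [-0.1, -0.2, 0.3]
finger_gap: 0.0508
```

```bash
python3 - <<'E'
from m import *
R=np.array([[.972,.235],[-.235,.972]])
for n in ['top','scene']:
    p=get_image(n);save(p,n+'F')
    for c,rc,b,m in quads(p,.023):
        if abs(rc[0][0]-690)<60 and abs(rc[0][1]-20)<60: print(n,round(c,2),rc);print((b-[.594,.052])@R.T)
    for t in['plate','bar_face','tube','magnet','wirebrush']:print(t,[(np.round(r['position'],4),round(r['confidence'],2)) for r in mark_of(p,t)[:5]])
    b=p['img'][180:340,180:460] if n=='scene' else p['img'][60:210,200:440]
    cv2.imwrite('pics/z'+n+'F.png',cv2.resize(b,None,fx=2.8,fy=2.8,interpolation=cv2.INTER_CUBIC)[:,:,::-1])
s=sense();print(s['time_s'],s['eef_pos'],s['wrist_force'])
E
```

```text
top 0.55 ((695.9492797851562, 26.787918090820312), (103.19731903076172, 100.21980285644531), 12.896984100341797)
[[ 0.0422  0.0023]
 [ 0.041  -0.0979]
 [ 0.1442 -0.0992]
 [ 0.1454  0.001 ]]
plate [(array([0.4206, 0.1847, 0.0052]), 0.84), (array([0.6919, 0.032 , 0.0201]), 0.58)]
bar_face [(array([0.7296, 0.0853, 0.0161]), 0.91)]
tube [(array([0.6112, 0.2739, 0.0031]), 0.64)]
magnet []
wirebrush [(array([ 0.712 , -0.145 ,  0.0065]), 0.92)]
scene 0.92 ((691.593505859375, 26.47567367553711), (100.7803955078125, 103.86312103271484), 13.160486221313477)
[[ 0.0389  0.0046]
 [ 0.0381 -0.0993]
 [ 0.1389 -0.1001]
 [ 0.1396  0.0038]]
plate [(array([ 0.3822, -0.2047,  0.0107]), 0.97), (array([0.4167, 0.1863, 0.0092]), 0.6), (array([0.6944, 0.0276, 0.0218]), 0.58), (array([0.5919, 0.0536, 0.0131]), 0.27)]
bar_face [(array([0.5943, 0.053 , 0.0128]), 0.71), (array([0.7293, 0.0865, 0.0171]), 0.61)]
tube [(array([0.6051, 0.2722, 0.0022]), 0.57)]
magnet [(array([ 0.5481, -0.2085,  0.001 ]), 0.83), (array([0.7313, 0.0869, 0.0176]), 0.41)]
wirebrush [(array([ 0.7102, -0.1465,  0.0023]), 0.61)]
22.8833 [ 0.4493 -0.0336  0.2342] [0.6156 0.4217 0.5857]
```

View pics/zsceneF.png

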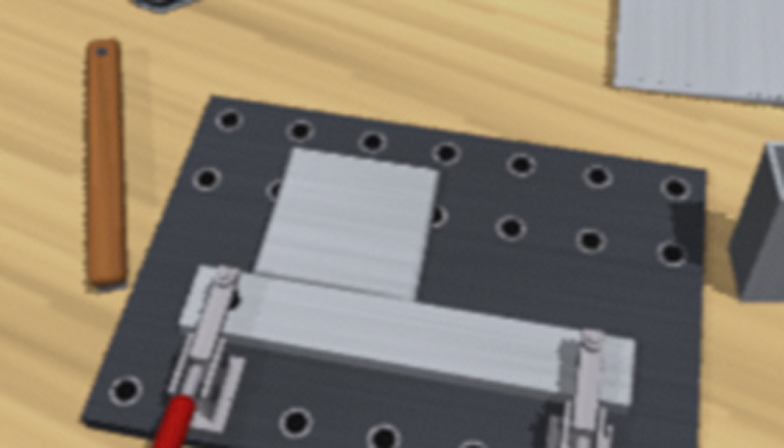

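View pics/ztopF.png

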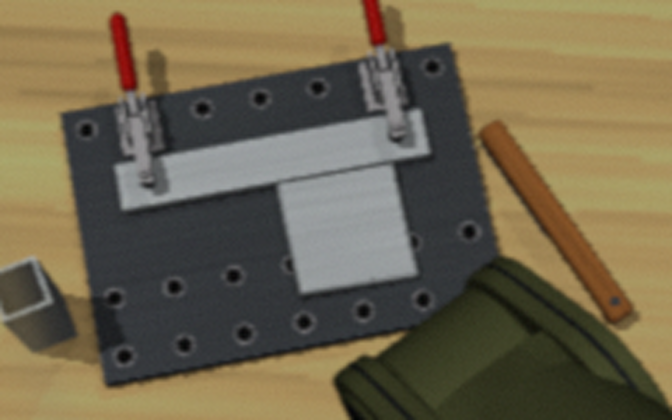

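Both views show the plate flat on the board and butted squarely along the bar. In the top crop the joint runs from (280,183) to (392,166) with only the bevel line showing. The bystanders have not moved. I hand in.

```bash
python3 -c "
from cell import *
print(finish_job())"
```

```text
the job is handed in; nothing more can be done
None
```

The small plate is turned over and sits squarely against the clamped bar, and the job was handed in at about 23 s of the 58 s allowed. No verdict was reported.

I pushed the plate against the board's front edge with two fingertips and raised its near side at about 8 to 17 N until it stood upright and tipped over onto the board. I then pushed it across the board until the push force rose to about 15 N against the bar.

**Checks that passed:**
- **Flat and in place:** the camera images show the plate flat on the board, bevelled face up, with its side closed along the bar.
- **Position and squareness:** the fingertip position at contact and the scene camera put its centre about 50 mm in front of the bar face (about 51 mm from the scene camera). The masks read it as square within about 1 degree.
- **Bystanders:** the tube and wire brush read within a few mm of where they started in both views, and the gripper is well clear of everything.

**Checks that disagreed or failed:**
- **Top camera distance:** its mask put the plate about 4 mm further toward the bar, which is past the point of contact. The bar stops the plate there, so I took this as calibration or mask error.
- **Magnet:** the top view did not find it because the arm hid it. The scene view found it about 3.5 mm from where it was at the start, which is within the detector's error.

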